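# Clear the sump flap and lever it open

### The arm

A 6-joint arm with a two-finger parallel gripper is mounted at the origin on a cart in front of the work surface, level with it; the furniture and walls round the work are solid. World frame = base frame: x ahead of the robot, y to its left, z up, the work surface at z = 0. Lengths are in m, angles in degrees, forces in N, time in s.
With the tool pointing down it reaches from about 0.35 to 0.875 m from the base axis. Payload 4.2 kg.
Tool frame: the origin (TCP) lies between the finger pads; the fingertips stand 8 mm ahead of it and the grasp point (between the pads) lies 11 mm behind it; x points along the fingers, y is the direction in which the jaws open and shut, and the axes are right-handed (so a half turn about x gives the same grasp; the last joint's range is limited). The gripper opens to 87 mm and grips with 3 to 60 N. Pads are 19 mm wide; open, the fingers measure 117 mm over their backs; the gripper's body (75 mm by 190 mm) begins 51 mm behind the grasp point.
Start: joints at [-53.48, 22.042, 0.453, 0, -68.411, -14.817], TCP at [0.231, -0.581, 0.231] pointing down, gripper open.
Joint ranges: [-179.83, 179.83], [-69.29, 118.12], [-61.27, 80.66], [-181.25, 117.63], [-171.15, -9.14], [-177.46, 177.46]. Speed limits (degrees/s): [159.86, 159.86, 180, 180, 180, 180].

### API

Orientations are given as a 3x3 rotation matrix whose columns are the frame's x, y, z axes.
In Python, from station import r gives the robot as it stands. The module is installed in compiled form; this text tells all that it offers.
- The arm moves only by the tool move_arm, never from a script. Its argument "increments" is one flat list of numbers, 7 for each row, row after row: the turn, a rotation vector about the tool's x, y, z in degrees, then the shift along the tool's x, y, z in m, then the finger opening in m, from 0 to 0.087. A call has 1 to 12 rows; each row is the pose to reach, as a shift and turn from the pose commanded when the call began, along the tool's axes at that moment; what a row does not reach only later rows make up. A row lasts 1/12 s, in which the tool goes at most 41.7 mm and 7.16 degrees, less where a joint would pass 70% of its speed; a pose out of reach is approached as far as the arm can. A call with a gripper value outside its range is refused whole. The fingers move at their own pace and stop on an object; the grip force is fixed at half the most. Time passes only in rows, so rows that repeat a pose let the fingers close. It gives the time, the measured TCP pose, the force and the opening at its end, in the units of the state.
- r.sense(): the state, without advancing time (a new reading comes with each control period).
- r.capture(name): name is "side" or "top" or "wrist"; returns the picture (420x560x3 uint8, red, green, blue); there is no depth.
- r.calibration(name): a dict with "fx", "fy", "cx", "cy" (pixels), "rvec" (rotation vector, rad) and "tvec" (3), from world to camera coordinates, as OpenCV has them; the wrist camera has in their place "tool_from_camera" (4x4, takes a point from camera to tool coordinates, whose origin is the TCP and whose axes are the tool frame's). Camera axes: x right, y down, z forward; pixel columns grow to the right and rows downward; lengths in m; the calibration is good to about 2 mm. A picture is of the moment at which its call begins: read the wrist's pose just before it. calibration takes no time and is no camera call.
- r.finish_job(): hands the job in, once; it reports no verdict.
The state is a dict: "time_s": time; "joints": joint angles; "joint_velocities": joint speeds; "effort": joint torques, N m; "tcp_pos": TCP position; "ee_rot": TCP orientation; "wrist_force": force on the tool from outside, world axes, zero at the start; "moment": the same for the moment, N m; "gripper_width": opening from 0.0 (shut) to 1.0 (fully open).
Only numpy, scipy, OpenCV 4.12 (cv2) and the standard library are available. Lean on these libraries where they do the work, as an engineer would, in place of code of your own. Each camera call takes 0.05 s, during which the arm holds its last target.

### The job

Without gripping or lifting anything, gently push the shallow dish off the hinged flap of the drain sump until it stands wholly on the fixed steel deck beside the flap. Then gently press the broad pad at the long end of the lever down until the lever is on, or almost on, its rubber stop, so that its short end raises the heavy flap, and finish while still holding the lever down there with the fingertips. Do not touch the flap itself to raise it, and leave the jar and the black cylinder where they stand.

Things in the scene. Friction and masses are not known exactly. Their poses are not given: they have to be found in the camera images.
- sump: Fixed grey drain sump with fulcrum and stop, one rigid piece, turned -5 to +14 degrees. Origin at bench height below the flap's centre; x towards the deck (roughly away from the robot), y from lever to flap (roughly left), z up. Housing x -58..166, y -48..65 mm, top 73 mm up. Flap x -50..50, y -43..43 mm, flush. Lever along x = 0: pin at y -118 mm, 75 mm high, between two cheeks (|x| under 23 mm, 84 mm high).
- deck_center (a point): Middle of the fixed flat steel deck's top, 73 mm above the bench, flush with the flap; 106 mm from the sump's origin along its x. Deck: sump x 52..160, y -48..65 mm, with an upright rim 10 mm high at x = 160 mm. The dish is wholly on the deck with its centre at x 86 to 126 mm.
- dish: Shallow round steel dish of lapping paste, 67 mm across, 30 mm high, 0.07 kg, loose, standing on the flap at the start, within 12 mm of the flap's centre each way. Origin at the centre of its underside, z up; its yaw means nothing.
- flap (a joint): Opening angle of the heavy (1.9 to 3.4 kg) dark steel flap, rad: 0 closed and flush; with the lever on its stop about 0.31. Nothing holds it up but the lever: it falls shut when the lever is let go.
- flap_lip (a point): Top of the free end of the flap's lip, 44 mm wide, that rests over the short end of the lever; rises as the flap opens.
- lever: Loose steel bar 22 mm wide, 8 mm thick, its cross pin lying in the open notches of the fulcrum, where it must stay: 150 mm from pin to pad centre (towards the sump's -y), 58 mm from pin to the round toe under the flap's lip. Origin on the pin's axis. At the start its frame is level, parallel to the sump's, and the bar slopes up to the pad by 0.28 rad. Takes 2 to 6 N at the pad; hardly any more is needed at the stop.
- press_pad (a point): Centre of the top face of the ribbed aluminium pad on the lever's long end, 36 mm wide by 40 mm long. About 125 mm above the bench at rest; pressed down to the stop it is about 35 mm above the bench and about 4 mm farther towards the sump's -y (it swings on an arc about the pin, 8 mm farther out half-way).
- stop_top (a point): Top of the round rubber stop (22 mm across) below the long end, 21 mm above the bench, 128 mm from the pin; the underside of the bar meets it.
- jar: Bystander: small amber jar with black cap, 46 mm across, 71 mm high, on the bench. Origin at its underside.
- cylinder: Bystander: plain black steel cylinder standing on the bench, 44 mm across, 91 mm high, beyond the lever. Origin at its underside.
Things that resemble listed ones, but are neither listed nor needed, are in the scene too. Leave any pink look-alike of the dish alone.

How it is judged (in metres and radians):
On the way, in this order (a step that is already met when the one before it is completed fails the run):
1. the dish stands wholly on the deck, the flap still shut (x of dish in the frame of sump between 0.084 and 0.13 m and y of dish in the frame of sump between -0.045 and 0.062 m and z of dish in the frame of sump between 0.068 and 0.079 m and angle between dish's own z axis and vertical below 0.1 rad and value of joint flap below 0.03 rad and linear speed of dish below 0.02 m/s), for 0.2 s.
2. the flap is raised by the pressed lever (value of joint flap above 0.24 rad and velocity of joint flap between -0.05 and 0.05 rad/s and contact force between the fingers and lever above 0.3 N), for 0.3 s.
At the end, for the whole second after the job is handed in: The fingers press on the lever (over 0.3 N) and hold the flap, carried by the lever, at rest more than 0.24 rad open; the dish stands upright and still on the deck, its centre 84 to 130 mm along the sump's x and -45 to 62 mm along its y (all of step 2 and x of dish in the frame of sump between 0.084 and 0.13 m and y of dish in the frame of sump between -0.045 and 0.062 m and z of dish in the frame of sump between 0.068 and 0.079 m and angle between dish's own z axis and vertical below 0.1 rad and linear speed of dish below 0.01 m/s and contact force between lever and flap above 1 N); the arm keeps its last pose, push and grip.
It fails at once if the dish is lifted, tipped, dropped, gripped or knocked (over 20 N) (contact force between the fingers and dish above 20 N or z of dish in the frame of sump above 0.085 m or z of dish in the frame of sump below 0.063 m or angle between dish's own z axis and vertical above 0.3 rad).
It fails at once if the flap is raised with the dish still on it (value of joint flap above 0.08 rad and x of dish in the frame of sump below 0.075 m).
It fails at once if the flap itself is handled while it is open (value of joint flap above 0.05 rad and contact force between the fingers and flap above 1 N).
It fails at once if the lever is lifted or pushed out of its notches, gripped or forced (over 40 N) (contact force between the fingers and lever above 40 N or z of lever in the frame of sump above 0.083 m or z of lever in the frame of sump below 0.065 m).
It fails at once if a bystander is moved (distance of any of jar, cylinder from where it was at the start of the episode above 0.015 m).
It also fails if it takes over 45 s, if anything falls off the work surface, if the arm or the gripper's body presses on something with over 40 N, if the wrist force passes 120 N, or if a joint passes its speed limit or range.

## Working session

There is one attempt and no reset: what is moved stays moved. The work goes in short steps, Python scripts to look and compute and a tool call to move; the robot and the scene stay as the last step left them, time stands still between calls to the robot, and variables do not carry over. Pictures are saved under pics/ and viewed, and the job is handed in when it is done.

Besides the shell and the picture viewer there is one more tool, called after ">>>" in YAML: its name, and indented under it one key for each argument. move_arm: Moves the arm, as the interface text tells. Its arguments: {"type":"object","properties":{"increments":{"type":"array","items":{"type":"number"}}},"required":["increments"]}

```bash
mkdir -p pics && python3 - <<'E'
from station import r
import cv2
s=r.sense()
print(s)
for n in ("side","top","wrist"):
    im=r.capture(n); cv2.imwrite(f"pics/{n}0.png",im[:,:,::-1]); print(n,r.calibration(n))
E
```

```text
{'time_s': 0.0, 'joints': array([-5.34792515e+01,  2.20917277e+01,  3.81368836e-01, -2.85471949e-02,
       -6.84124307e+01, -1.48161376e+01]), 'joint_velocities': array([ 0.01204744,  0.01951665,  0.02698081,  0.01926537, -0.01743441,
       -0.03088514]), 'effort': array([ 2.49167651e-04, -3.90668106e+01,  1.87407696e+01,  4.21955332e+00,
        1.10732039e-02, -2.11817869e-04]), 'tcp_pos': array([ 0.23093827, -0.58014657,  0.22946141]), 'ee_rot': array([[-9.03029332e-04, -3.69649754e-01,  9.29170729e-01],
       [ 1.99794666e-03,  9.29168587e-01,  3.69650843e-01],
       [-9.99997596e-01,  2.19023911e-03, -1.00525997e-04]]), 'wrist_force': array([ 0.66730795,  0.490803  , -0.42007376]), 'moment': array([-0.03283409, -0.00546712, -0.02940724]), 'gripper_width': 1.0041923273053461}
side {'fx': 541.7109290577014, 'fy': 541.7109290577014, 'cx': 279.8822112708676, 'cy': 217.5282156187057, 'rvec': array([ 0.32901279, -2.48087306,  1.64655619]), 'tvec': array([0.55648873, 0.05378541, 1.28067745])}
top {'fx': 427.52746620488796, 'fy': 427.52746620488796, 'cx': 282.12789483670286, 'cy': 207.1983584440059, 'rvec': array([ 2.14256485, -2.18553862,  0.15514374]), 'tvec': array([0.26595052, 0.49436168, 1.10690924])}
wrist {'fx': 300.5435208147101, 'fy': 300.5435208147101, 'cx': 275.9912348400924, 'cy': 208.32243890366334, 'tool_from_camera': array([[ 1.72325745e-05, -2.49771900e-01,  9.68304703e-01,
        -1.53099759e-01],
       [ 9.99999872e-01,  4.93532854e-04,  1.09508986e-04,
         1.16078416e-03],
       [-5.05242451e-04,  9.68304577e-01,  2.49771877e-01,
        -6.79648990e-02],
       [ 0.00000000e+00,  0.00000000e+00,  0.00000000e+00,
         1.00000000e+00]])}
```

View pics/side0.png

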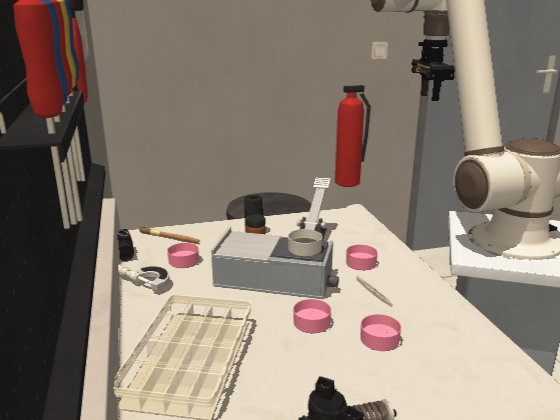

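View pics/top0.png

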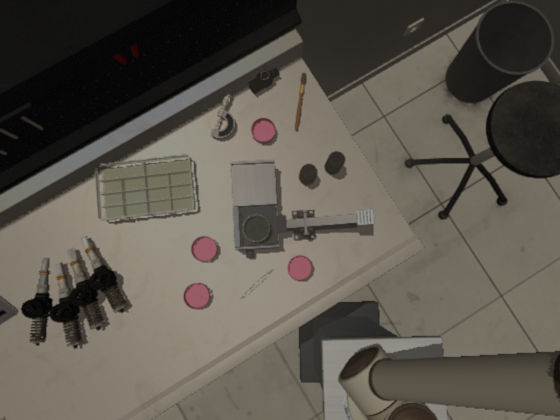

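View pics/wrist0.png

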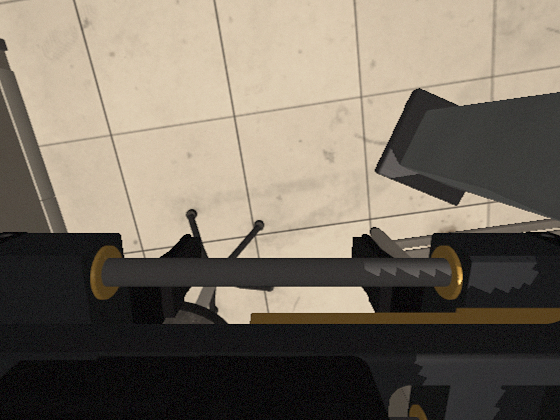

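The steel dish is on the dark flap at top (257,229) and side (305,241). The four pink dishes at top (263,131), (204,249), (197,295) and (300,268) are look-alikes. The pad is at top (365,217), and the jar and cylinder are at (308,175) and (335,163). I'll check this in a close crop.

```bash
python3 - <<'E'
import cv2
a=cv2.imread("pics/top0.png")[140:270,220:390]; cv2.imwrite("pics/topc.png",cv2.resize(a,None,fx=4.5,fy=4.5,interpolation=cv2.INTER_CUBIC))
a=cv2.imread("pics/side0.png")[170:300,200:350]; cv2.imwrite("pics/sidec.png",cv2.resize(a,None,fx=4.5,fy=4.5,interpolation=cv2.INTER_CUBIC))
E
```

```text
(no output)
```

View pics/topc.png

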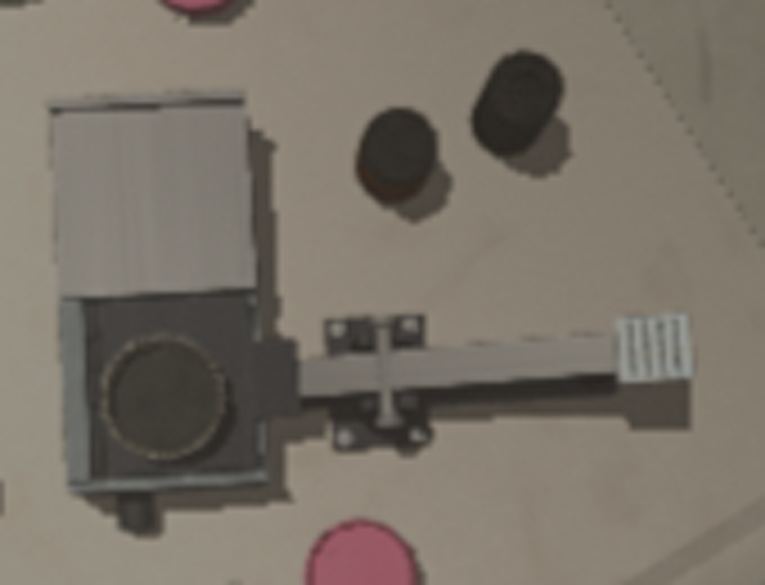

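View pics/sidec.png

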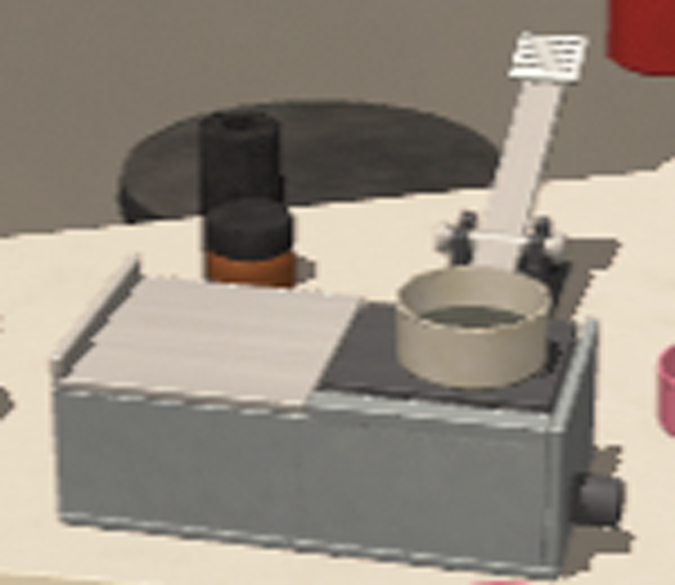

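```bash
cat > h.py <<'E'
import numpy as np, cv2
from station import r
def cam(n):
    c=r.calibration(n); R,_=cv2.Rodrigues(c["rvec"]); K=np.array([[c["fx"],0,c["cx"]],[0,c["fy"],c["cy"]],[0,0,1]]); return K,R,np.array(c["tvec"])
def atz(n,px,z):
    K,R,t=cam(n); d=R.T@np.linalg.solve(K,[px[0],px[1],1]); o=-R.T@t; return o+d*(z-o[2])/d[2]
def proj(n,P):
    c=r.calibration(n);K,R,t=cam(n); return cv2.projectPoints(np.array(P,float).reshape(-1,1,3),c["rvec"],c["tvec"],K,None)[0].reshape(-1,2)
def sw(S,P):  # sump (x,y,yaw) to world
    x,y,a=S; P=np.array(P,float).reshape(-1,3); c,s=np.cos(a),np.sin(a)
    return np.c_[x+c*P[:,0]-s*P[:,1], y+s*P[:,0]+c*P[:,1], P[:,2]]
def ws(S,p):
    x,y,a=S;c,s=np.cos(a),np.sin(a);d=np.array(p[:2])-[x,y];return np.array([c*d[0]+s*d[1],-s*d[0]+c*d[1]])
E
python3 - <<'E'
from h import *
from scipy.optimize import least_squares
T=lambda x,y:(x/4.5+220-.5*0,y/4.5+140)
Sd=lambda x,y:(x/4.5+200,y/4.5+170)
obs=[("top",T(60,298),(51,65,73)),("top",T(254,289),(51,-48,73)),("top",T(70,490),(-58,65,73)),("top",T(267,480),(-58,-48,73)),
("side",Sd(317,393),(51,65,73)),("side",Sd(358,300),(51,-48,73)),("side",Sd(55,385),(166,65,73)),("side",Sd(62,520),(166,65,0)),("side",Sd(548,425),(-58,65,73))]
obs.append(("top",T(384,372),(0,-118,78)))
def f(S): return np.concatenate([proj(n,sw(S,np.array(P)/1000))[0]-p for n,p,P in obs])
s=least_squares(f,[.6,-.3,0],loss="soft_l1",x_scale=[.01,.01,.01]); S=s.x
print(S,np.degrees(S[2]));print(f(S).reshape(-1,2).round(1))
np.save("S.npy",S)
for n,p,z in (("top",T(165,397),.103),("side",Sd(474,295),.103)): w=atz(n,p,z);print(n,w,ws(S,w))
for n,p,z in (("top",T(654,348),.125),("side",Sd(549,58),.125)): w=atz(n,p,z);print("pad",n,w,ws(S,w))
for n,p,z in (("top",T(398,142),.071),("top",T(528,83),.091)): w=atz(n,p,z);print("by",n,w,ws(S,w))
E
```

```text
[0.44897384 0.31504504 0.04117552] 2.3591835817426543
[[-0.3  0.6]
 [ 0.8 -0. ]
 [-0.5  0.8]
 [ 0.5  0.3]
 [-2.8  2. ]
 [ 1.1 -1.6]
 [-1.8 -2.2]
 [-1.6  0.4]
 [ 2.7  0.8]
 [ 0.7 -0.4]]
top [0.43913994 0.32130058 0.103     ] [-0.00956806  0.00665505]
side [0.43790569 0.32170712 0.103     ] [-0.01078453  0.00711204]
pad top [0.45875831 0.05606434 0.125     ] [-0.00088448 -0.25916396]
pad side [0.45489349 0.06782763 0.125     ] [-0.0042618  -0.24725154]
by top [0.58594442 0.18679552 0.071     ] [ 0.13157523 -0.13377905]
by top [0.61452807 0.11363562 0.091     ] [ 0.15712312 -0.20805356]
```

>>> move_arm:
  increments: [1.6,0,0,0,0.025,0.027,0.04,3.2,0,0,0,0.05,0.054,0.04,4.8,0,0,-0.005,0.075,0.081,0.04,6.4,0,0,-0.01,0.1,0.108,0.04,8,0,0,-0.01,0.125,0.135,0.04,9.6,0,0,-0.01,0.15,0.162,0.04,11.2,0,0,-0.02,0.175,0.189,0.04,12.8,0,0,-0.02,0.2,0.216,0.04,14.4,0,0,-0.02,0.225,0.243,0.04,16,0,0,-0.02,0.25,0.27,0.04,17.6,0,0,-0.02,0.275,0.297,0.04,19.3,0,0,-0.02,0.3,0.32,0.04]

```text
time_s: 1.15
tcp_pos: [0.4181, -0.1817, 0.2506]
ee_rot: [[0.0, -0.041, 0.999], [0.0, 0.999, 0.041], [-1.0, 0.0, 0.0]]
wrist_force: [0.6, -0.9, -1.1]
gripper_width: 0.455
```

```bash
cat >> h.py <<'E'
def togo(target, S, yawoff=0):
    s=r.sense(); Rm=s["ee_rot"]; a=S[2]+yawoff
    Rt=np.array([[0,-np.sin(a),np.cos(a)],[0,np.cos(a),np.sin(a)],[-1,0,0]])
    rv=np.degrees(cv2.Rodrigues(Rm.T@Rt)[0].ravel())
    sh=Rm.T@(np.array(target)-s["tcp_pos"])
    print("t",s["time_s"].__round__(2) if hasattr(s["time_s"],"__round__") else s["time_s"],"tcp",s["tcp_pos"].round(4),"rot",rv.round(2),"shift",sh.round(4),"F",s["wrist_force"].round(2),"gw",round(s["gripper_width"]*87,1))
E
python3 - <<'E'
from h import *
S=np.load("S.npy")
togo(sw(S,[-.066,.007,.25])[0],S)
print(r.sense()["joints"].round(1), sw(S,[-.066,.007,.25])[0])
E
```

```text
t 1.15 tcp [ 0.4181 -0.1817  0.2506] rot [-0.01  0.02 -0.  ] shift [ 0.0006  0.5021 -0.0148] F [ 0.58 -0.92 -1.13] gw 39.6
[ -3.    4.4 -20.1  -0.  -65.5 -84.7] [0.38274163 0.31932229 0.25      ]
```

>>> move_arm:
  increments: [0,0,0,0,0.02,0,0.04,0,0,0,0,0.06,0,0.04,0,0,0,0,0.1,0,0.04,0,0,0,0,0.14,0,0.04,0,0,0,0,0.18,-0.005,0.04,0,0,0,0,0.22,-0.01,0.04,0,0,0,0,0.26,-0.01,0.04,0,0,0,0,0.3,-0.015,0.04,0,0,0,0,0.34,-0.015,0.04,0,0,0,0,0.38,-0.015,0.04,0,0,0,0,0.42,-0.015,0.04,0,0,0,0,0.44,-0.015,0.04]

```text
time_s: 2.15
tcp_pos: [0.3837, 0.2591, 0.2504]
ee_rot: [[0.001, -0.045, 0.999], [0.001, 0.999, 0.045], [-1.0, 0.001, 0.001]]
wrist_force: [0.4, 0.1, 0.2]
gripper_width: 0.457
```

```bash
python3 - <<'E'
from h import *
S=np.load("S.npy")
s=r.sense(); im=r.capture("wrist"); cv2.imwrite("pics/w1.png",im[:,:,::-1]); np.savez("w1.npz",p=s["tcp_pos"],R=s["ee_rot"])
im=r.capture("top"); cv2.imwrite("pics/t1.png",im[:,:,::-1])
togo(sw(S,[-.066,.007,.25])[0],S)
E
```

```text
t 2.25 tcp [0.3838 0.2583 0.25  ] rot [ 0.26 -0.02  0.02] shift [-0.      0.061   0.0017] F [-0.65 -0.24  0.15] gw 40.4
```

View pics/w1.png

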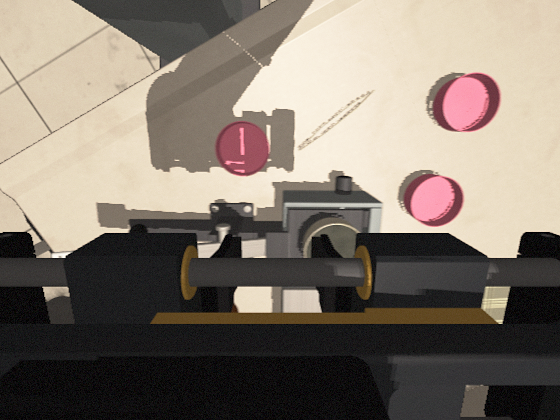

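```bash
python3 - <<'E'
import cv2
a=cv2.imread("pics/w1.png")[165:275,230:400]; cv2.imwrite("pics/w1c.png",cv2.resize(a,None,fx=4.5,fy=4.5,interpolation=cv2.INTER_CUBIC))
E
```

```text
(no output)
```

View pics/w1c.png

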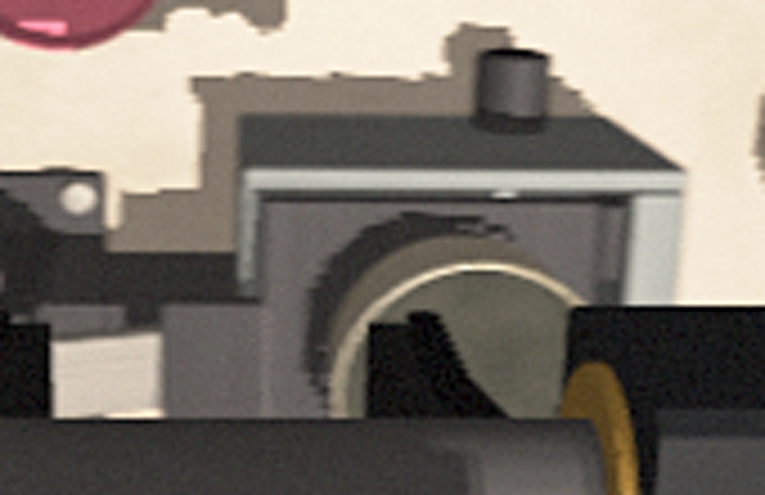

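```bash
python3 - <<'E'
from h import *
S=np.load("S.npy"); d=np.load("w1.npz"); c=r.calibration("wrist"); M=c["tool_from_camera"]
def wz(px,z):
    v=np.array([(px[0]-c["cx"])/c["fx"],(px[1]-c["cy"])/c["fy"],1]); v=d["R"]@(M[:3,:3]@v); o=d["p"]+d["R"]@M[:3,3]
    return o+v*(z-o[2])/v[2]
C=lambda x,y:(x/4.5+230,y/4.5+165)
a,b=wz(C(242,170),.073),wz(C(684,170),.073)
print(ws(S,a),ws(S,b),np.degrees(np.arctan2(-(b-a)[0],(b-a)[1])), np.linalg.norm(b-a))
print("dish near",ws(S,wz(C(480,263),.103)),"inner left",ws(S,wz(C(333,400),.103)))
E
```

```text
[-0.05705444 -0.04313104] [-0.05750003  0.06793906] 2.5890414421783126 0.11107098587010963
dish near [-0.04220911  0.01159914] inner left [-0.00783119 -0.02164561]
```

>>> move_arm:
  increments: [0,0,0,0,0.02,0,0.04,0,0,0,0,0.045,0,0.04,0.2,0,0,0,0.062,0,0.04,0.2,0,0,0.02,0.063,0,0.04,0.2,0,0,0.05,0.063,0,0.04,0.2,0,0,0.08,0.063,0,0.04,0.2,0,0,0.105,0.063,0,0.04,0.2,0,0,0.125,0.063,0,0.04,0.2,0,0,0.14,0.063,0,0.04,0.2,0,0,0.145,0.063,0,0.04,0.2,0,0,0.145,0.063,0,0.04]

```text
time_s: 3.17
tcp_pos: [0.3811, 0.3173, 0.1044]
ee_rot: [[-0.002, -0.038, 0.999], [-0.003, 0.999, 0.038], [-1.0, -0.003, -0.002]]
wrist_force: [0.0, -0.2, 0.2]
gripper_width: 0.461
```

```bash
python3 - <<'E'
from h import *
S=np.load("S.npy"); S[1]+=.002; np.save("S.npy",S)
im=r.capture("side"); cv2.imwrite("pics/s2.png",cv2.resize(im[150:310,180:390,::-1],None,fx=3.5,fy=3.5,interpolation=cv2.INTER_CUBIC))
im=r.capture("top"); cv2.imwrite("pics/t2.png",cv2.resize(im[140:270,220:390,::-1],None,fx=4,fy=4,interpolation=cv2.INTER_CUBIC))
togo(sw(S,[-.066,.007,.09])[0],S)
E
```

```text
t 3.27 tcp [0.3819 0.3186 0.1063] rot [-0.15  0.05 -0.04] shift [0.0163 0.0026 0.0009] F [-0.64  0.11  0.1 ] gw 40.0
```

View pics/s2.png

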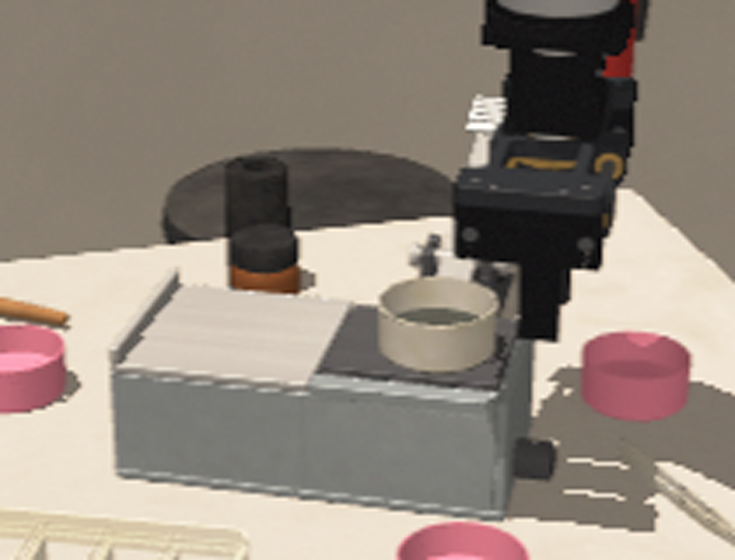

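>>> move_arm:
  increments: [0,0,0,0.01,0.001,0,0.04,0,0,0,0.017,0.002,0,0.04,0,0,0,0.017,0.002,0.004,0.04,0,0,0,0.017,0.002,0.008,0.04,0,0,0,0.017,0.002,0.012,0.04,0,0,0,0.017,0.002,0.015,0.04,0,0,0,0.017,0.002,0.018,0.04,0,0,0,0.017,0.002,0.021,0.04,0,0,0,0.017,0.002,0.025,0.04,0,0,0,0.017,0.002,0.03,0.04,0,0,0,0.017,0.002,0.035,0.04,0,0,0,0.017,0.002,0.04,0.04]

```text
time_s: 4.27
tcp_pos: [0.4218, 0.3218, 0.0886]
ee_rot: [[-0.0, -0.038, 0.999], [-0.0, 0.999, 0.038], [-1.0, -0.0, -0.0]]
wrist_force: [-1.5, 0.8, 0.7]
gripper_width: 0.456
```

```bash
python3 - <<'E'
from h import *
S=np.load("S.npy")
im=r.capture("side"); cv2.imwrite("pics/s3.png",cv2.resize(im[150:310,180:390,::-1],None,fx=3.5,fy=3.5,interpolation=cv2.INTER_CUBIC))
togo(sw(S,[.068,.007,.09])[0],S)
E
```

```text
t 4.32 tcp [0.4227 0.3221 0.0886] rot [-0.17  0.04 -0.02] shift [-0.0013  0.0011  0.0941] F [ 0.56 -0.77 -0.64] gw 40.1
```

View pics/s3.png

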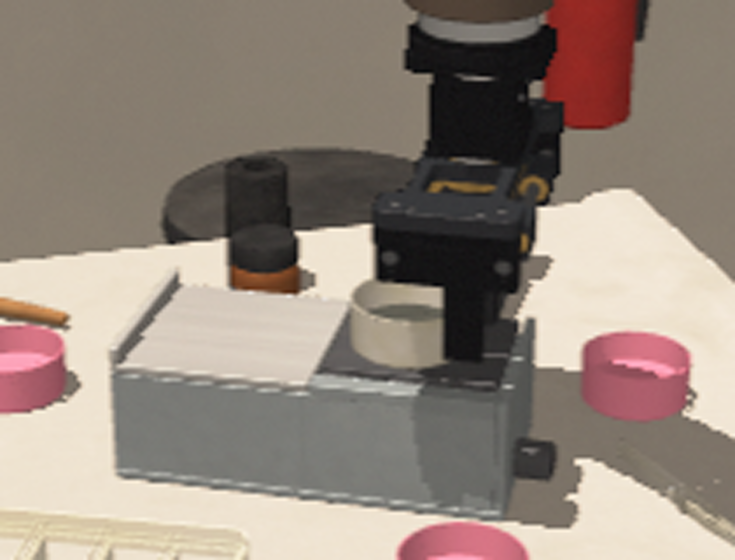

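The dish is moving, nested against the fingers (side crop about (400,320)), upright.

>>> move_arm:
  increments: [0,0,0,0,0,0.005,0.04,0,0,0,0,0,0.012,0.04,0,0,0,0,0,0.02,0.04,0,0,0,0,0,0.029,0.04,0,0,0,0,0,0.038,0.04,0,0,0,0,0,0.047,0.04,0,0,0,0,0,0.056,0.04,0,0,0,0,0,0.065,0.04,0,0,0,0,0,0.074,0.04,0,0,0,0,0,0.082,0.04,0,0,0,0,0,0.088,0.04,0,0,0,0,0,0.091,0.04]

```text
time_s: 5.32
tcp_pos: [0.5132, 0.3254, 0.0885]
ee_rot: [[0.0, -0.038, 0.999], [0.0, 0.999, 0.038], [-1.0, 0.0, 0.0]]
wrist_force: [-1.4, -0.5, 0.7]
gripper_width: 0.46
```

```bash
python3 - <<'E'
from h import *
S=np.load("S.npy")
im=r.capture("side"); cv2.imwrite("pics/s4.png",cv2.resize(im[150:310,180:390,::-1],None,fx=3.5,fy=3.5,interpolation=cv2.INTER_CUBIC))
togo(sw(S,[.068,.007,.09])[0],S)
w=sw(S,[[.084,.01,.103],[.104,.01,.103],[.13,.01,.103]]); print(((proj("side",w)-[180,150])*3.5).round())
E
```

```text
t 5.37 tcp [0.5133 0.3254 0.0884] rot [-0.19  0.02 -0.01] shift [-0.0016  0.0013  0.0034] F [ 0.59 -0.37  0.82] gw 40.2
[[272. 288.]
 [238. 284.]
 [195. 280.]]
```

View pics/s4.png

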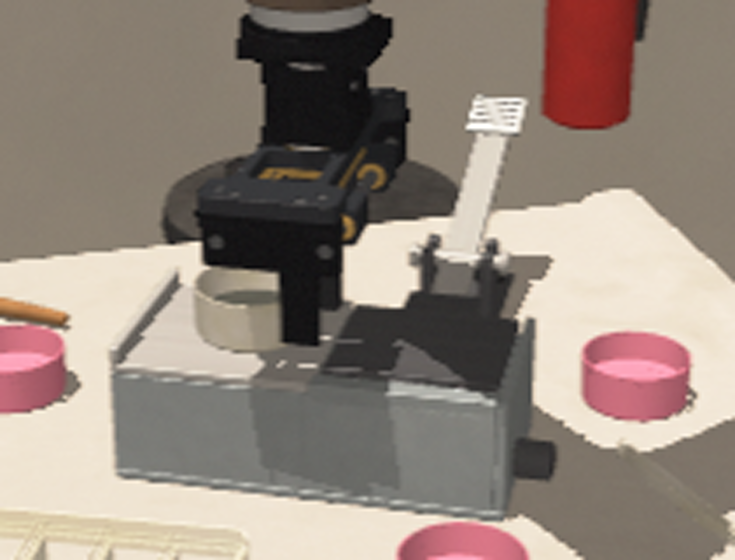

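>>> move_arm:
  increments: [0,0,0,0,0,0.003,0.04,0,0,0,0,0,0.006,0.04,0,0,0,0,0,0.007,0.04,0,0,0,0,0,0.007,0.04,0,0,0,0,0,0.002,0.04,0,0,0,0,0,-0.008,0.04,0,0,0,0,0,-0.02,0.04,0,0,0,-0.01,0,-0.03,0.04,0,0,0,-0.03,0,-0.035,0.02,0,0,0,-0.06,0,-0.035,0,0,0,0,-0.09,0,-0.035,0,0,0,0,-0.12,0,-0.035,0]

```text
time_s: 6.37
tcp_pos: [0.4761, 0.3238, 0.2108]
ee_rot: [[0.0, -0.039, 0.999], [0.0, 0.999, 0.039], [-1.0, 0.0, 0.0]]
wrist_force: [1.7, 0.6, -0.6]
gripper_width: 0.242
```

```bash
python3 - <<'E'
from h import *
S=np.load("S.npy")
im=r.capture("side"); cv2.imwrite("pics/s5.png",cv2.resize(im[150:310,180:390,::-1],None,fx=3.5,fy=3.5,interpolation=cv2.INTER_CUBIC))
im=r.capture("top"); cv2.imwrite("pics/t5.png",cv2.resize(im[140:270,220:390,::-1],None,fx=4.5,fy=4.5,interpolation=cv2.INTER_CUBIC))
togo(sw(S,[0,-.262,.20])[0],S)
E
```

```text
t 6.47 tcp [0.4789 0.3261 0.2157] rot [-0.05  0.59 -0.47] shift [ 0.0132 -0.27   -0.0302] F [ 0.37 -0.42  0.37] gw 12.9
```

View pics/s5.png

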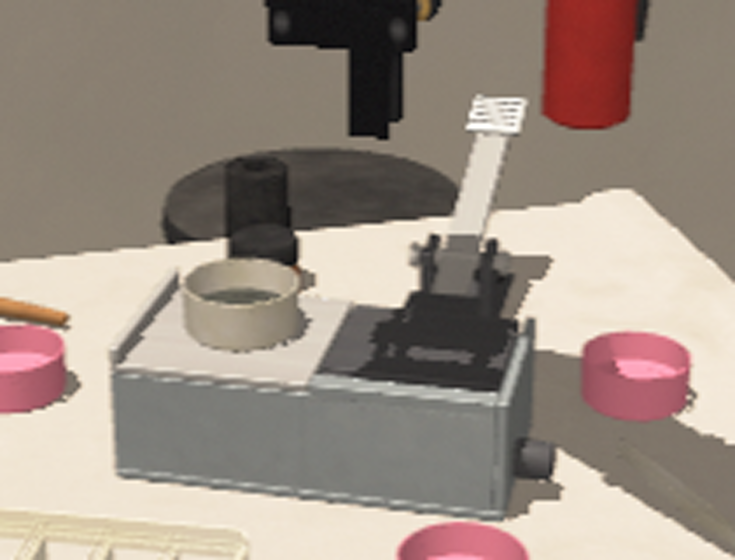

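View pics/t5.png

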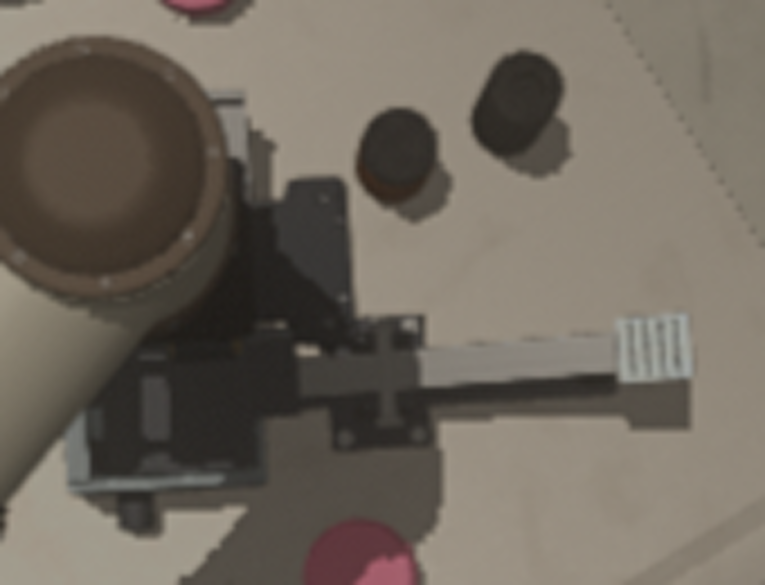

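The dish stands clear on the deck at side crop (240,273), centre about x 104 mm, with the flap shut. Next I move over the pad.

>>> move_arm:
  increments: [0,0,0,0,-0.02,-0.005,0,0,0,0,0,-0.05,-0.01,0,0,0,0,0,-0.085,-0.015,0,0,0,0,0,-0.12,-0.02,0,0,0,0,0,-0.155,-0.025,0,0,0,0,0,-0.19,-0.03,0,0,0,0,0,-0.22,-0.03,0,0,0,0,0,-0.245,-0.03,0,0,0,0,0,-0.26,-0.03,0,0,0,0,0,-0.265,-0.03,0,0,0,0,0,-0.265,-0.03,0,0,0,0,0,-0.265,-0.03,0]

```text
time_s: 7.47
tcp_pos: [0.4573, 0.0584, 0.2087]
ee_rot: [[0.0, -0.038, 0.999], [0.0, 0.999, 0.038], [-1.0, 0.0, 0.0]]
wrist_force: [0.3, 0.5, 0.4]
gripper_width: 0.006
```

```bash
python3 - <<'E'
from h import *
S=np.load("S.npy")
s=r.sense(); im=r.capture("wrist"); cv2.imwrite("pics/w6.png",im[:,:,::-1])
im=r.capture("top"); cv2.imwrite("pics/t6.png",cv2.resize(im[140:270,220:390,::-1],None,fx=4.5,fy=4.5,interpolation=cv2.INTER_CUBIC))
im=r.capture("side"); cv2.imwrite("pics/s6.png",cv2.resize(im[150:310,180:390,::-1],None,fx=3.5,fy=3.5,interpolation=cv2.INTER_CUBIC))
togo(sw(S,[0,-.258,.16])[0],S)
print(ws(S,s["tcp_pos"]))
E
```

```text
t 7.62 tcp [0.4575 0.059  0.2086] rot [-0.08  0.01 -0.01] shift [0.0486 0.0002 0.0021] F [-0.1  -0.66  0.09] gw 0.6
[-0.00236668 -0.25875579]
```

View pics/w6.png

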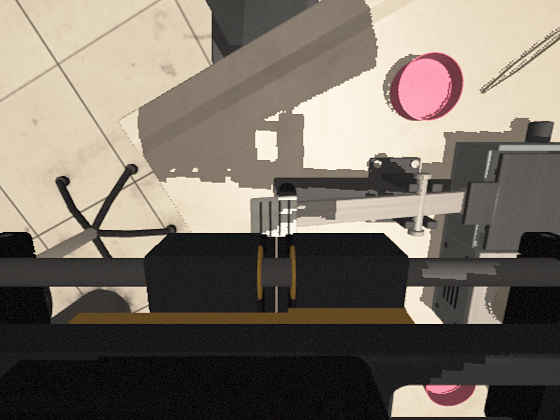

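View pics/t6.png

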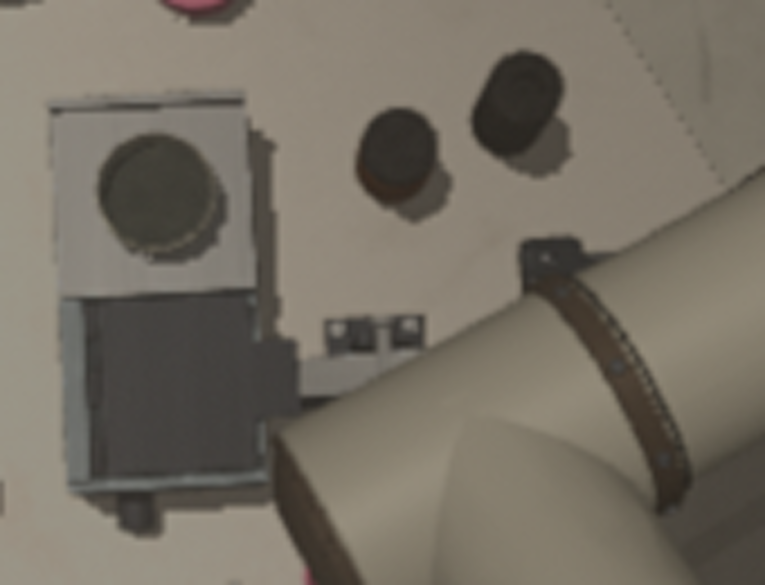

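View pics/s6.png

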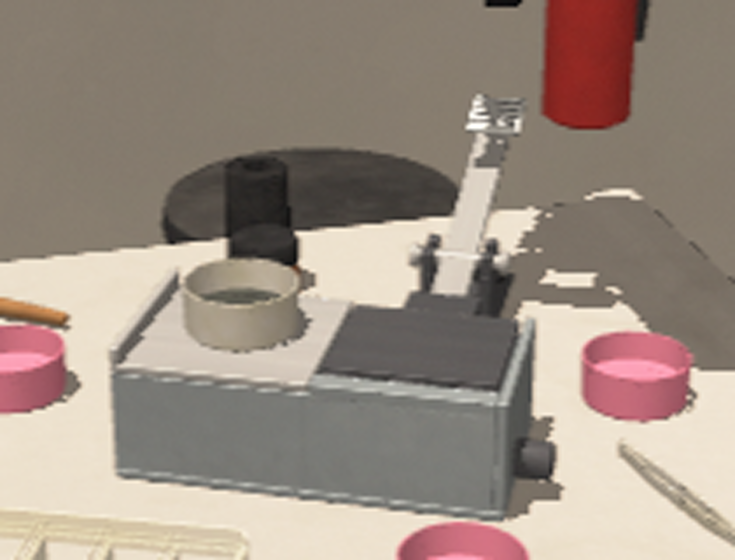

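>>> move_arm:
  increments: [0,0,0,0.015,0,0.002,0,0,0,0,0.035,0,0.002,0,0,0,0,0.048,0,0.002,0,0,0,0,0.055,0,0.002,0,0,0,0,0.06,0,0.002,0,0,0,0,0.063,0,0.002,0,0,0,0,0.066,0,0.002,0,0,0,0,0.069,0,0.002,0,0,0,0,0.072,0,0.002,0,0,0,0,0.075,0,0.002,0,0,0,0,0.078,-0.001,0.002,0,0,0,0,0.081,-0.001,0.002,0]

```text
time_s: 8.62
tcp_pos: [0.46, 0.0569, 0.1281]
ee_rot: [[0.001, -0.039, 0.999], [-0.001, 0.999, 0.039], [-1.0, -0.001, 0.001]]
wrist_force: [0.4, -2.8, 5.6]
gripper_width: 0.009
```

```bash
python3 - <<'E'
from h import *
S=np.load("S.npy")
im=r.capture("side"); cv2.imwrite("pics/s7.png",cv2.resize(im[150:310,180:390,::-1],None,fx=3.5,fy=3.5,interpolation=cv2.INTER_CUBIC))
togo(sw(S,[0,-.272,.05])[0],S)
E
```

```text
t 8.67 tcp [0.4598 0.0568 0.1276] rot [-0.14  0.03  0.04] shift [ 0.0776 -0.0115 -0.0001] F [ 0.15 -1.9   4.04] gw 0.9
```

View pics/s7.png

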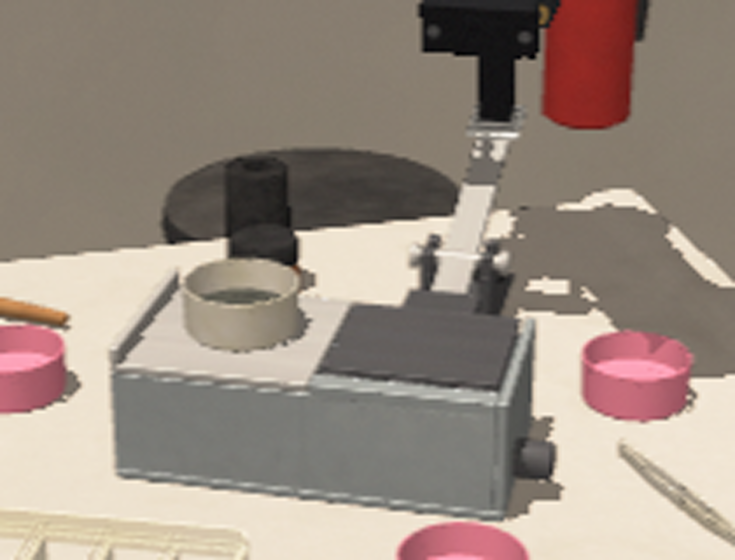

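Contact is at the pad (side crop about (497,122)) with about 4 N. I'll press on.

>>> move_arm:
  increments: [0,0,0,0.003,-0.002,0,0,0,0,0,0.007,-0.003,0,0,0,0,0,0.011,-0.005,0,0,0,0,0,0.015,-0.006,0,0,0,0,0,0.019,-0.007,0,0,0,0,0,0.023,-0.008,0,0,0,0,0,0.027,-0.009,0,0,0,0,0,0.031,-0.01,0,0,0,0,0,0.035,-0.011,0,0,0,0,0,0.039,-0.012,0,0,0,0,0,0.043,-0.012,0,0,0,0,0,0.046,-0.012,0,0]

```text
time_s: 9.67
tcp_pos: [0.4599, 0.0449, 0.0811]
ee_rot: [[-0.0, -0.038, 0.999], [-0.0, 0.999, 0.038], [-1.0, -0.0, -0.0]]
wrist_force: [0.7, 2.7, 4.2]
gripper_width: 0.008
```

```bash
python3 - <<'E'
from h import *
S=np.load("S.npy")
im=r.capture("side"); cv2.imwrite("pics/s8.png",cv2.resize(im[150:310,180:390,::-1],None,fx=3.5,fy=3.5,interpolation=cv2.INTER_CUBIC))
togo(sw(S,[0,-.272,.05])[0],S)
E
```

```text
t 9.72 tcp [0.4598 0.0449 0.0807] rot [-0.17 -0.05  0.03] shift [0.0307 0.0004 0.0005] F [-0.21  1.78  3.35] gw 0.7
```

View pics/s8.png

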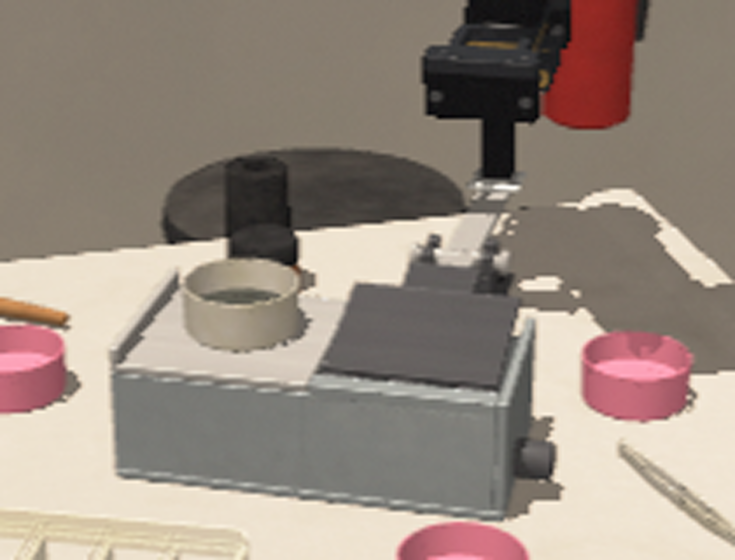

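The flap is rising, the lever seems still seated in its notches, and the force is steady at about 4 N.

>>> move_arm:
  increments: [0,0,0,0.003,0,0,0,0,0,0,0.006,0,0,0,0,0,0,0.01,0,0,0,0,0,0,0.013,0,0,0,0,0,0,0.016,0,0,0,0,0,0,0.019,0,0,0,0,0,0,0.022,0,0,0,0,0,0,0.024,0,0,0,0,0,0,0.026,0,0,0,0,0,0,0.028,0,0,0,0,0,0,0.029,0,0,0,0,0,0,0.03,0,0,0]

```text
time_s: 10.72
tcp_pos: [0.4599, 0.0451, 0.0514]
ee_rot: [[-0.0, -0.038, 0.999], [-0.0, 0.999, 0.038], [-1.0, -0.0, -0.0]]
wrist_force: [-0.1, 1.8, 4.8]
gripper_width: 0.007
```

```bash
python3 - <<'E'
from h import *
S=np.load("S.npy")
im=r.capture("side"); cv2.imwrite("pics/s9.png",cv2.resize(im[150:310,180:390,::-1],None,fx=3.5,fy=3.5,interpolation=cv2.INTER_CUBIC))
togo(sw(S,[0,-.272,.045])[0],S)
E
```

```text
t 10.77 tcp [0.4598 0.045  0.0513] rot [-0.16 -0.03  0.01] shift [0.0063 0.0002 0.0004] F [0.22 2.31 3.84] gw 0.6
```

View pics/s9.png

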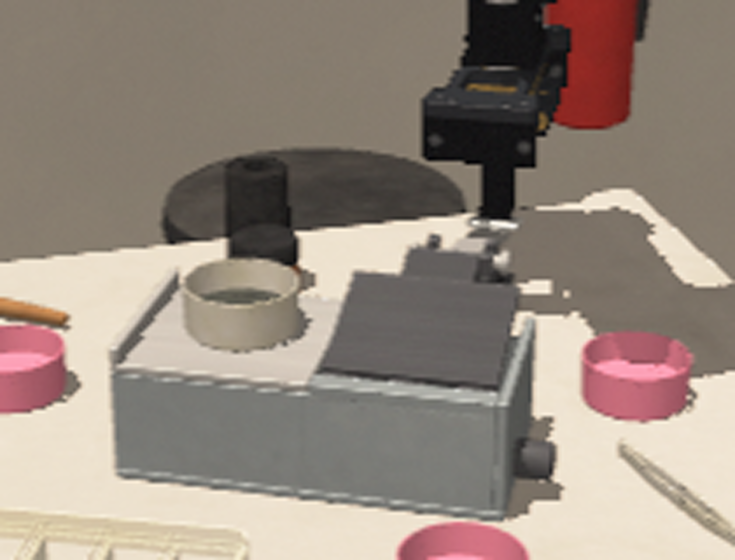

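>>> move_arm:
  increments: [0,0,0,0.001,0,0,0,0,0,0,0.0015,0,0,0,0,0,0,0.002,0,0,0,0,0,0,0.0025,0,0,0,0,0,0,0.003,0,0,0,0,0,0,0.003,0,0,0]

```text
time_s: 11.27
tcp_pos: [0.4599, 0.0451, 0.0485]
ee_rot: [[-0.0, -0.038, 0.999], [-0.0, 0.999, 0.038], [-1.0, -0.0, -0.0]]
wrist_force: [0.8, 1.7, 4.3]
gripper_width: 0.002
```

>>> move_arm:
  increments: [0,0,0,0.0005,0,0,0,0,0,0,0.001,0,0,0,0,0,0,0.0015,0,0,0,0,0,0,0.0015,0,0,0,0,0,0,0.0015,0,0,0,0,0,0,0.0015,0,0,0]

```text
time_s: 11.77
tcp_pos: [0.46, 0.0451, 0.047]
ee_rot: [[-0.0, -0.038, 0.999], [-0.0, 0.999, 0.038], [-1.0, -0.0, -0.0]]
wrist_force: [0.3, 1.0, 4.3]
gripper_width: -0.002
```

```bash
python3 - <<'E'
from h import *
S=np.load("S.npy")
im=r.capture("side"); cv2.imwrite("pics/s10.png",cv2.resize(im[190:290,220:370,::-1],None,fx=5,fy=5,interpolation=cv2.INTER_CUBIC))
im=r.capture("top"); cv2.imwrite("pics/t10.png",cv2.resize(im[140:270,220:390,::-1],None,fx=4.5,fy=4.5,interpolation=cv2.INTER_CUBIC))
togo(sw(S,[0,-.272,.045])[0],S)
# flap free edge top corners (hinge at y=43): predicted far/near corner for angles
for a in (0,.24,.28,.31,.34):
    P=[[x,.043-.086*np.cos(a),.073+.086*np.sin(a)] for x in (.05,-.05)]
    print(a,((proj("side",sw(S,P))-[220,190])*5).round(0).tolist())
E
```

```text
t 11.87 tcp [0.4599 0.0451 0.047 ] rot [-0.15 -0.01  0.  ] shift [0.002  0.0002 0.0003] F [0.07 1.58 4.07] gw 0.4
0 [[302.0, 233.0], [541.0, 255.0]]
0.24 [[301.0, 190.0], [542.0, 212.0]]
0.28 [[300.0, 183.0], [542.0, 205.0]]
0.31 [[300.0, 179.0], [542.0, 201.0]]
0.34 [[299.0, 174.0], [541.0, 196.0]]
```

View pics/s10.png

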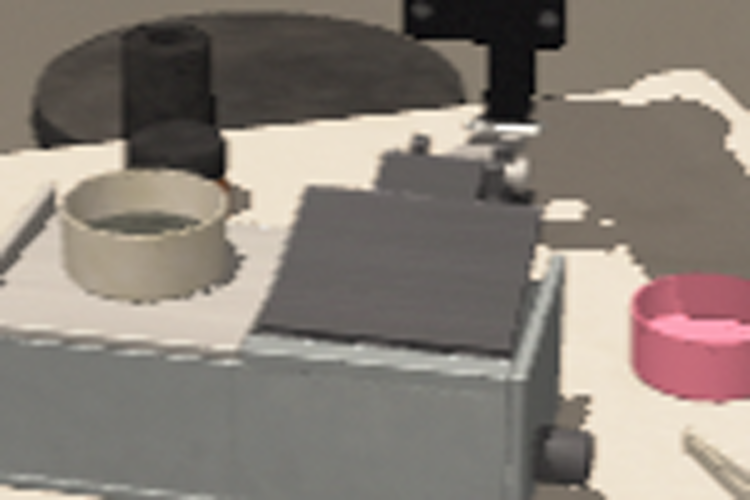

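View pics/t10.png

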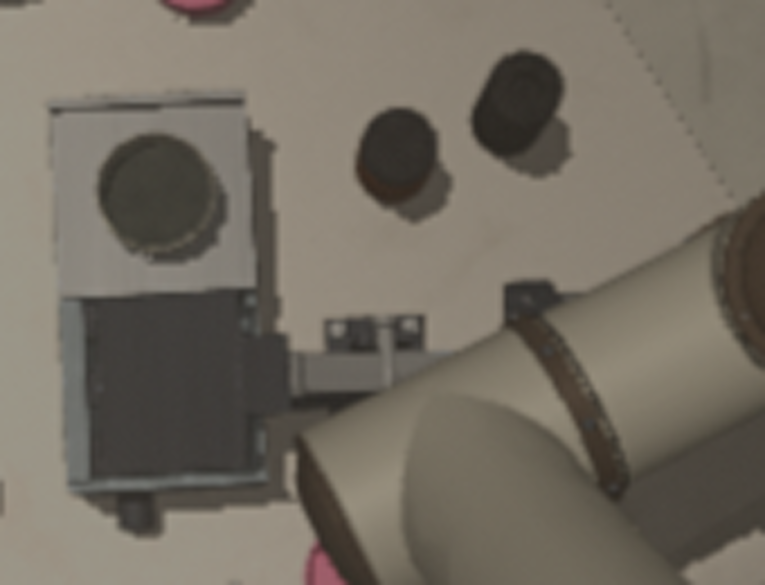

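>>> move_arm:
  increments: [0,0,0,0.0005,0,0,0,0,0,0,0.001,0,0,0,0,0,0,0.0015,0,0,0,0,0,0,0.0015,0,0,0,0,0,0,0.0015,0,0,0,0,0,0,0.0015,0,0,0]

```text
time_s: 12.37
tcp_pos: [0.46, 0.0451, 0.0455]
ee_rot: [[-0.0, -0.038, 0.999], [-0.0, 0.999, 0.038], [-1.0, -0.0, -0.0]]
wrist_force: [-0.2, 3.2, 4.0]
gripper_width: 0.007
```

>>> move_arm:
  increments: [0,0,0,0.0005,0,0,0,0,0,0,0.001,0,0,0,0,0,0,0.0015,0,0,0,0,0,0,0.0015,0,0,0,0,0,0,0.0015,0,0,0,0,0,0,0.0015,0,0,0]

```text
time_s: 12.87
tcp_pos: [0.46, 0.0451, 0.044]
ee_rot: [[-0.0, -0.038, 0.999], [-0.0, 0.999, 0.038], [-1.0, -0.0, -0.0]]
wrist_force: [0.2, 1.9, 3.8]
gripper_width: 0.003
```

```bash
python3 - <<'E'
from h import *
S=np.load("S.npy")
im=r.capture("side"); cv2.imwrite("pics/s11.png",cv2.resize(im[190:290,220:370,::-1],None,fx=5,fy=5,interpolation=cv2.INTER_CUBIC))
for i in range(5): togo(sw(S,[0,-.272,.045])[0],S); r.capture("top")
E
```

```text
t 12.92 tcp [0.46   0.0451 0.044 ] rot [-0.16 -0.    0.  ] shift [-0.001   0.0001  0.0002] F [0.3  2.43 3.62] gw 0.0
t 12.97 tcp [0.46   0.0451 0.044 ] rot [-0.16 -0.01  0.  ] shift [-0.001   0.0002  0.0002] F [-0.39  2.47  4.32] gw 0.4
t 13.02 tcp [0.4599 0.0451 0.044 ] rot [-0.16 -0.01  0.  ] shift [-0.001   0.0002  0.0002] F [0.26 1.45 3.29] gw 0.4
t 13.07 tcp [0.4599 0.0451 0.044 ] rot [-0.15 -0.01  0.  ] shift [-0.001   0.0001  0.0002] F [0.1  0.06 3.26] gw 0.7
t 13.12 tcp [0.46   0.0451 0.044 ] rot [-0.16 -0.    0.  ] shift [-0.001   0.0001  0.0002] F [-0.08  0.45  4.23] gw 0.8
```

View pics/s11.png

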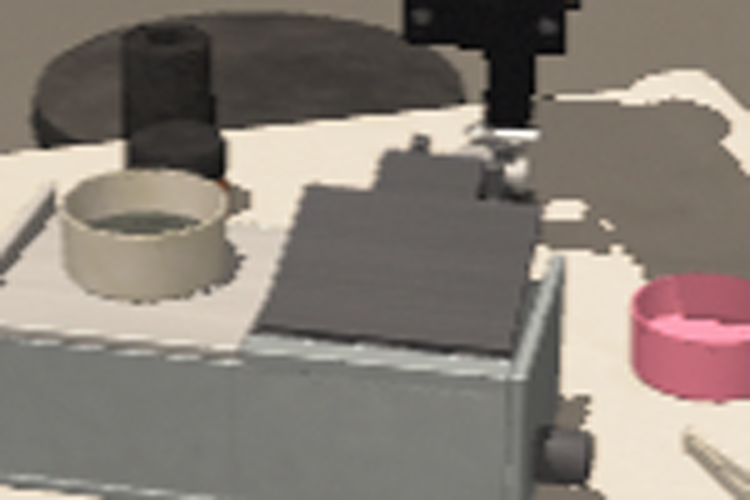

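>>> move_arm:
  increments: [0,0,0,0.0005,0,0,0,0,0,0,0.001,0,0,0,0,0,0,0.0015,0,0,0,0,0,0,0.0015,0,0,0,0,0,0,0.0015,0,0,0,0,0,0,0.0015,0,0,0]

```text
time_s: 13.67
tcp_pos: [0.4599, 0.0451, 0.0425]
ee_rot: [[-0.0, -0.038, 0.999], [-0.0, 0.999, 0.038], [-1.0, -0.0, -0.0]]
wrist_force: [0.1, 0.9, 3.2]
gripper_width: 0.0
```

>>> move_arm:
  increments: [0,0,0,0.0005,0,0,0,0,0,0,0.001,0,0,0,0,0,0,0.001,0,0,0,0,0,0,0.0015,0,0,0,0,0,0,0.0015,0,0,0,0,0,0,0.0015,0,0,0]

```text
time_s: 14.17
tcp_pos: [0.46, 0.0452, 0.041]
ee_rot: [[-0.0, -0.038, 0.999], [-0.0, 0.999, 0.038], [-1.0, -0.0, -0.0]]
wrist_force: [0.2, 1.6, 3.1]
gripper_width: 0.009
```

```bash
python3 - <<'E'
from h import *
S=np.load("S.npy")
im=r.capture("side"); cv2.imwrite("pics/s12.png",cv2.resize(im[190:270,270:370,::-1],None,fx=8,fy=7.5,interpolation=cv2.INTER_CUBIC))
for i in range(4): print(r.sense()["wrist_force"].round(1)); r.capture("top")
S=np.load("S.npy")
for a in (0.24,.28,.31,.34):
    P=[[x,.043-.086*np.cos(a),.073+.086*np.sin(a)] for x in (.05,-.05)]
    print(a,((proj("side",sw(S,P))-[270,190])*[8,7.5]).round(0).tolist())
P=[[x,.043,.073] for x in (.05,-.05)]
print("hinge",((proj("side",sw(S,P))-[270,190])*[8,7.5]).round(0).tolist())
E
```

```text
[0.7 2.4 3.9]
[0.1 0.9 3.4]
[-0.   2.1  2.6]
[-0.6  1.2  3.8]
0.24 [[81.0, 285.0], [467.0, 318.0]]
0.28 [[80.0, 275.0], [466.0, 308.0]]
0.31 [[80.0, 268.0], [466.0, 301.0]]
0.34 [[79.0, 261.0], [466.0, 294.0]]
hinge [[5.0, 485.0], [414.0, 525.0]]
```

View pics/s12.png

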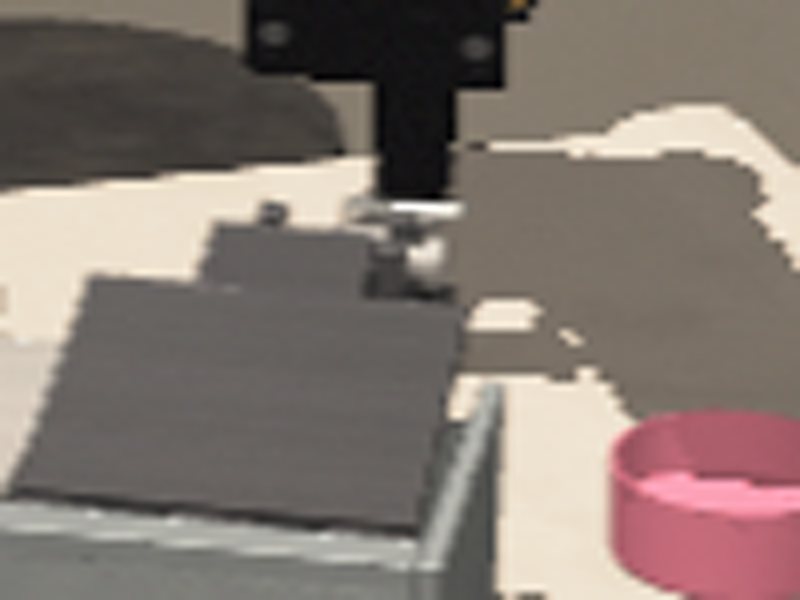

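```bash
python3 - <<'E'
from h import *
s=r.sense(); print(s["time_s"],s["tcp_pos"],s["wrist_force"],abs(s["joint_velocities"]).max())
print(r.finish_job())
s=r.sense(); print(s["time_s"],s["tcp_pos"],s["wrist_force"])
E
```

```text
14.4167 [0.4599622  0.04512756 0.04101575] [-0.9823221   1.64654836  2.36538919] 0.10433711488796621
the job is handed in; nothing more can be done
None
the job is handed in; nothing more can be done
```

I pushed the dish off the flap onto the deck with partly open fingers. I then closed the fingers and pressed the lever pad down in small steps, and handed the job in at about 14.4 s with the fingertips still holding the lever. The hand-in gave no verdict.

**Last checks:**
- **Dish:** it stands upright on the deck, centre at about x 104 mm by estimate from the side view. It looked unchanged between the push and the last view of it, partway through the press. I did not look at it again after the final 3 mm of pressing.
- **Flap:** it was about 0.31 rad open, estimated from the side view to about 0.02 rad. The direct estimate was about 0.28, and correcting it for the offset seen at the hinge line gave about 0.31. Before the last 6 mm of pressing it read about 0.28.
- **Lever:** the upward force on the fingertips was a steady 2.4 to 4 N with the arm still. The lever looked seated in its notches in the pictures. There was no clear force rise, so it is on or just short of the rubber stop.
- **Bystanders:** the jar and cylinder looked unmoved in the last pictures I viewed. I did not re-measure their positions.

**What disagreed:**
- The wrist camera put the sump about 4 mm farther left than the top and side cameras. I used a 2 mm compromise.
- The fingertips ended at about 33 mm, a few millimetres lower than the quoted pad height implied, which fits the calibration error.

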